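# Lay the straightedge against the display unit's edge

## Robot

A 6-joint arm with a two-finger parallel gripper is mounted at the origin on the work surface. World frame = base frame: x ahead of the robot, y to its left, z up, the work surface at z = 0. Lengths are in mm, angles in rad, forces in N, time in s.
With the tool pointing down it reaches from about 375 to 925 mm from the base axis. Payload 5.7 kg.
Tool frame: the origin (TCP) lies on the front face of the gripper's body, between the roots of the fingers; the fingertips stand 80 mm ahead of it and the grasp point (between the pads) lies 61 mm ahead of it; z points along the fingers, y is the line along which they close (so a half turn about z gives the same grasp; the last joint's range is limited). The gripper opens to 88 mm and grips with 3 to 60 N. Pads are 20 mm wide; open, the fingers measure 115 mm over their backs; the gripper's body (75 mm by 178 mm) begins 61 mm behind the grasp point.
Start: joints at [0.999, 0.359, 1.51, -0, 1.272, -0.115], TCP at [264.639, 538.459, 302.623] pointing down, gripper open.
Joint ranges: [-2.97, 2.97], [-1.01, 2.36], [0.21, 2.38], [-0.96, 4.11], [0.2, 2.71], [-2.98, 2.98]. Speed limits (rad/s): [2.39, 2.39, 3.14, 3.14, 3.14, 3.14].

## Interface

Orientations are given as a rotation vector (axis times angle).
In Python, from workcell import robot gives the robot as it stands. The module is installed in compiled form; this text tells all that it offers.
- The arm moves only by the shell command python3 -m jog 'ROWS' [FORCE]. ROWS is JSON, a list of rows, each a list of 7 numbers: the shift along the tool's x, y, z in cm, then the turn, a rotation vector about the tool's x, y, z in rad, then the opening, from -1 (shut) to 1 (fully open). In form: [[x, y, z, wx, wy, wz, fingers], ...]. A call has 1 to 20 rows; each row is the pose to reach, as a shift and turn from the pose commanded when the call began, along the tool's axes at that moment; what a row does not reach only later rows make up. A row lasts 1/8 s, in which the tool goes at most 62.5 mm and 10.7 degrees, less where a joint would pass 70% of its speed; a pose out of reach is approached as far as the arm can. A call with a gripper value outside its range is refused whole. The fingers move at their own pace and stop on an object; FORCE is the grip in N (left out, the last holds). Time passes only in rows, so rows that repeat a pose let the fingers close. It gives the time, the measured TCP pose, the force, the opening and the grip force at its end, in the units of the state.
- robot.get_obs(): the state, without advancing time (a new reading comes with each control period).
- robot.get_image(name): name is "scene" or "top" or "wrist"; returns a dict with "img" (480x640x3 uint8, red, green, blue), "camera_matrix" (3x3 intrinsics, pixels), "D" ([k1, k2, p1, p2, k3] as OpenCV has them; the pictures are not rectified), "R" (3x3) and "t" (3): a world point X has camera coordinates R X + t. Camera axes: x right, y down, z forward; pixel columns grow to the right and rows downward; lengths in mm; the calibration is good to about 2 mm. A picture is of the moment at which its call begins. There is no depth.
- robot.hand_in(): hands the job in; it is judged then, once.
The state is a dict: "clock": time; "q": joint angles; "qvel": joint speeds; "tau": joint torques, N m; "ee_pos": TCP position; "ee_rot": TCP orientation; "force": force on the tool from outside, world axes, zero at the start; "ft_torque": the same for the moment, N m; "width": finger opening in mm; "finger_force": force on a finger pad.
Only numpy, scipy, OpenCV 4.12 (cv2) and the standard library are available. Lean on these libraries where they do the work, as an engineer would, in place of code of your own. Each camera call takes 0.05 s, during which the arm holds its last target. There are 200 camera calls.

## Task

The display unit is clamped to the inspection bench so that its edge can be checked for bowing. Lay the aluminium straightedge flat on the bench with one long edge flush along the whole of the unit's free long side (the side nearest the robot, next to the row of round buttons), centred on that side, and let go of it. Leave the other things on the bench where they are.

Things in the scene. Friction and masses are not known exactly. Their poses are not given: they have to be found in the camera images.
- straightedge: Loose aluminium straightedge, 0.2 to 0.4 kg, symmetric: flat bar 50 mm wide (own x), 180 mm long (own y), 12 mm thick, with an upright black grip rib along the middle of its top, 16 mm wide (x), 80 mm long (y), 12 to 52 mm above the underside. Origin: centre of the underside, z up. Starts flat on the bench, left or right of the display unit. Either long edge will do.
- display_unit: Black display unit, screen up, fixed to the bench: box 105 mm (own x) by 160 mm (own y), 22 mm high. Origin: centre of the underside, z up. Steel clamp blocks, 34 mm high, hold its short ends (own x 5 to 45 mm, y out to 102 mm) and its back (x out to 72.5 mm). With the straightedge flush, its origin is at own x = -77.5 mm, y = 0, the two y axes parallel either way round.
- free_side (a point): Foot of the middle of the unit's free long side, an upright plane face 160 mm long and 22 mm high, at the unit's own x = -52.5 mm. It faces the robot (own -x points out of it, turned up to 0.4 rad); the row of five round buttons on top runs beside it. Nothing stands in front of it.
- phone: bystander: white phone with a dark screen, 72 x 150 x 8 mm, nearer the robot than the task; origin centre of underside
- marker: bystander: grey marker pen with a black cap, 140 mm long, 17 mm high, nearer the robot; origin near its middle, underside
- adapter: bystander: black power adapter, 75 x 36 x 28 mm, between the straightedge and the display unit; origin centre of underside
- mouse: bystander: white computer mouse, 105 x 60 x 35 mm, far left; origin centre of underside
- tape: bystander: yellow roll of tape lying flat, 100 mm across, 45 mm high, far right; origin centre of underside
- square: bystander: small steel try square, stock 80 mm, blade 90 mm, 16 mm high, at the back middle; origin centre of the stock's underside
Mind the look-alikes: they are no part of the job. What is shaped like the straightedge but yellow is not meant. Several things have the shape of the display_unit; the one meant has the colours described above.

How it is judged:
By the outcome, as a careful person would: the job done as asked, in the order asked, and still so for the second after the job is handed in, with the robot touching nothing.
It also fails if it takes over 54 s, if anything falls off the work surface, if the arm or the gripper's body presses on something with over 40 N, if the wrist force passes 120 N, or if a joint passes its speed limit or range.

## Working session

There is one attempt and no reset: what is moved stays moved. The work goes in short steps, Python scripts to look and compute and a shell command to move; the robot and the scene stay as the last step left them, time stands still between calls to the robot, and variables do not carry over. Pictures are saved under pics/ and viewed, at most 10 in all, crops included, and the job is handed in when it is done.

```bash
mkdir -p pics; cat > h.py <<'E'
import numpy as np, cv2
from workcell import robot
def grab(name,tag):
    d=robot.get_image(name); np.savez(f'pics/{tag}.npz',**{k:np.array(v) for k,v in d.items()})
    cv2.imwrite(f'pics/{tag}.png',d['img'][:,:,::-1]); return d
def load(tag): return dict(np.load(f'pics/{tag}.npz'))
def rays(d,px):
    p=cv2.undistortPoints(np.array(px,float).reshape(-1,1,2),d['camera_matrix'],d['D']).reshape(-1,2)
    v=np.c_[p,np.ones(len(p))]@d['R']; return -d['R'].T@d['t'],v
def plane(d,px,z):
    c,v=rays(d,px); return c+v*((z-c[2])/v[:,2])[:,None]
def tri(d1,p1,d2,p2):
    c1,v1=rays(d1,[p1]);c2,v2=rays(d2,[p2]);v1=v1[0];v2=v2[0]
    s=np.linalg.lstsq(np.c_[v1,-v2],c2-c1,rcond=None)[0]
    a=c1+s[0]*v1;b=c2+s[1]*v2; return (a+b)/2,np.linalg.norm(a-b)
E
python3 - <<'E'
from h import *
for n in('top','scene'):
    d=grab(n,n+'0'); print(n,(-d['R'].T@d['t']).round())
print(robot.get_obs())
E
```

```text
top [ 424.  -14. 1081.]
scene [1360. -893. 1094.]
{'clock': 0.1, 'q': array([ 9.98883675e-01,  3.59432702e-01,  1.51131726e+00,  9.00998566e-06,
        1.27252835e+00, -1.15102166e-01]), 'qvel': array([-3.74347756e-04,  3.40159961e-04, -1.81222451e-03, -1.15593985e-03,
        1.09559436e-03, -2.40617829e-05]), 'tau': array([ 4.19316302e-04, -5.16355455e+01, -2.71406972e+01,  6.74426719e-02,
        2.75282533e-02, -4.89844888e-05]), 'ee_pos': array([264.38738581, 538.05445262, 301.8963636 ]), 'ee_rot': array([-7.11206919e-01, -3.05943872e+00,  2.48813140e-03]), 'force': array([ 0.16585095, -0.12655945,  0.29135521]), 'ft_torque': array([ 0.00732645, -0.02267509, -0.00626776]), 'finger_force': 0.0, 'width': 87.63649070676931}
```

View pics/top0.png

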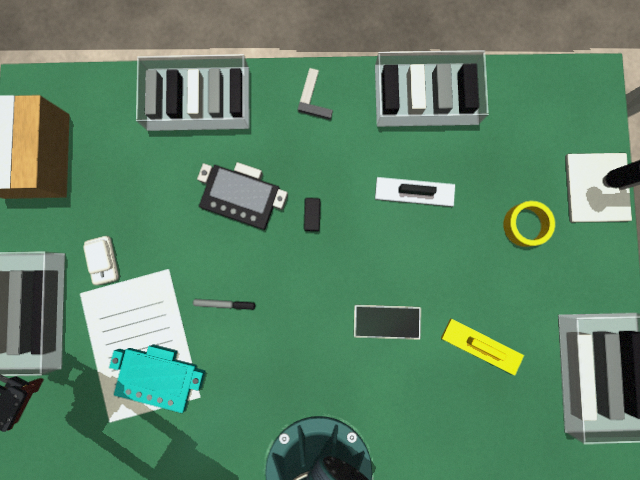

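View pics/scene0.png

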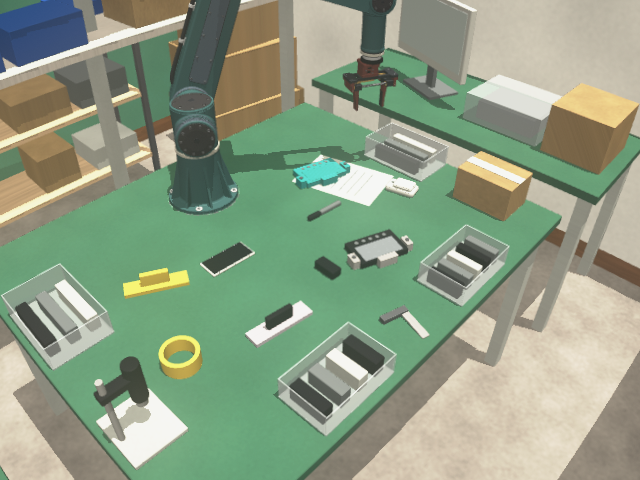

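Top view: there are two straightedge shapes, a light metal bar with a black grip at (415,191) and a yellow one at (483,347). The light one fits the description; the yellow is excluded. There are two display-unit shapes, one black with steel clamps at (240,197) and one cyan at (158,378). The black one fits. In the scene view the same two are the bar at (279,322) and the unit at (378,249). Next I'll confirm with one crop and measure.

```bash
python3 - <<'E'
from h import *
t=load('top0');s=load('scene0')
a=cv2.resize(t['img'][150:240,185:465],None,fx=2.8,fy=2.8,interpolation=cv2.INTER_CUBIC)
b=cv2.resize(s['img'][220:350,230:430],None,fx=2.6,fy=2.6,interpolation=cv2.INTER_CUBIC)
o=np.zeros((600,784,3),np.uint8);o[:a.shape[0],:a.shape[1]]=a;o[255:255+b.shape[0],:b.shape[1]]=b
cv2.imwrite('pics/crop0.png',o[:,:,::-1])
# bar: light blob in top
def big(d,mask,x0,y0,x1,y1):
    m=np.zeros(mask.shape,np.uint8);m[y0:y1,x0:x1]=mask[y0:y1,x0:x1]
    c=max(cv2.findContours(m,cv2.RETR_EXTERNAL,cv2.CHAIN_APPROX_NONE)[0],key=cv2.contourArea)[:,0]
    return c
L=lambda d:(d['img'].min(2)>120).astype(np.uint8)
c=big(t,L(t),365,165,465,215);c2=big(s,L(s),240,295,320,350)
for d,c in((t,c),(s,c2)):
    r=cv2.minAreaRect(plane(d,c,12)[:,:2].astype(np.float32));print('bar@12',np.round(r[0],1),np.round(r[1],1),r[2])
K=lambda d:(d['img'].max(2)<70).astype(np.uint8)
g1=big(t,K(t),390,178,445,205);g2=big(s,K(s),255,295,302,335)
r=cv2.minAreaRect(plane(t,g1,52)[:,:2].astype(np.float32));print('grip@52',r)
E
```

```text
bar@12 [ 616.  -231.3] [181.4  52.7] 83.74085235595703
bar@12 [ 619.  -232.4] [188.8  63.4] 83.75615692138672
grip@52 ((612.1312255859375, -228.04483032226562), (80.11436462402344, 19.484195709228516), 83.74003601074219)
```

View pics/crop0.png

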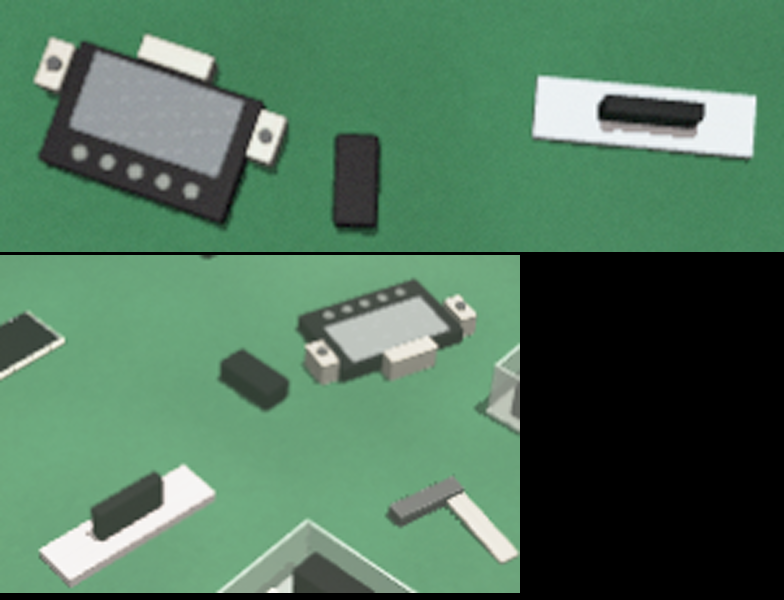

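The crop confirms the light bar with a black grip (lower left in the scene view) and the black unit with five buttons and steel clamps. Next, a rough unit pose, then wrist views.

```bash
cat >> h.py <<'E'
from scipy.spatial.transform import Rotation as Ro
def Rdown(a): # tool y axis along world angle a, z down
    y=np.array([np.cos(a),np.sin(a),0]);z=np.array([0,0,-1.]);return np.c_[np.cross(y,z),y,z]
def rows(p,a,o=None,cmd=None):
    o=o or robot.get_obs(); p0,r0=cmd if cmd else (o['ee_pos'],o['ee_rot'])
    R=Ro.from_rotvec(r0).as_matrix()
    best=min((Ro.from_matrix(R.T@Rdown(b)).as_rotvec() for b in(a,a+np.pi)),key=np.linalg.norm)
    return (R.T@(np.array(p)-p0)/10).round(2),best.round(3)
E
python3 - <<'E'
from h import *
t=load('top0');s=load('scene0')
# crop coordinates -> pixels
T=lambda u,v:(185+u/2.8,150+v/2.8); S=lambda u,v:(230+u/2.6,220+(v-255)/2.6)
for n,a,b in [('unit front-left',T(40,158),S(415,282)),('unit front-right',T(222,222),S(300,317)),
 ('grip L',T(602,97),S(162,475)),('grip R',T(704,103),S(95,508)),('bar far L',T(538,76),S(215,493)),('bar nearR',T(753,157),S(40,548))]:
    X,e=tri(t,a,s,b);print(n,X.round(1),round(e,1))
P=plane(t,[T(40,158),T(222,222)],22);print(P.round(1))
d=P[1]-P[0];print('front len',np.linalg.norm(d),np.degrees(np.arctan2(-d[1],-d[0])))
o=robot.get_obs();print(Ro.from_rotvec(o['ee_rot']).as_matrix().round(3))
d=grab('wrist','w0');R=Ro.from_rotvec(o['ee_rot']).as_matrix();print('cam in tool',R.T@((-d['R'].T@d['t'])-o['ee_pos']),(d['R']@R).round(2))
E
```

```text
unit front-left [589.8 263.1  15.8] 2.8
unit front-right [535.3 115.8  18.5] 5.4
grip L [ 624.2 -190.7   51. ] 0.7
grip R [ 615.7 -270.4   58.6] 1.9
bar far L [ 651.3 -144.9   10.3] 2.8
bar nearR [ 580.9 -318.    12.6] 3.8
[[587.8 260.5  22. ]
 [533.1 113.4  22. ]]
front len 156.9441721522423 69.58257368620299
[[-0.897  0.441 -0.001]
 [ 0.441  0.897 -0.001]
 [ 0.    -0.002 -1.   ]]
cam in tool [ 83.92828855   0.16170393 -82.39119991] [[-0.    1.   -0.  ]
 [-0.95 -0.   -0.3 ]
 [-0.3   0.    0.95]]
```

```bash
python3 - <<'E'
from h import *
print(rows([570,205,290],np.radians(-20.4)))
E
```

```text
(array([-42.12, -16.42,   1.22]), array([-1.00e-03,  1.00e-03,  1.47e+00]))
```

```bash
python3 -m jog '[[-42.1,-16.4,1.2,0,0,1.47,1],[-42.1,-16.4,1.2,0,0,1.47,1],[-42.1,-16.4,1.2,0,0,1.47,1],[-42.1,-16.4,1.2,0,0,1.47,1],[-42.1,-16.4,1.2,0,0,1.47,1],[-42.1,-16.4,1.2,0,0,1.47,1],[-42.1,-16.4,1.2,0,0,1.47,1],[-42.1,-16.4,1.2,0,0,1.47,1],[-42.1,-16.4,1.2,0,0,1.47,1],[-42.1,-16.4,1.2,0,0,1.47,1],[-42.1,-16.4,1.2,0,0,1.47,1],[-42.1,-16.4,1.2,0,0,1.47,1]]'; python3 - <<'E'
from h import *
d=grab('wrist','w1'); print((-d['R'].T@d['t']).round(1))
E
```

```text
clock: 1.65
ee_pos: [569.5, 206.4, 290.7]
ee_rot: [-2.578, -1.796, 0.0]
force: [-0.3, 0.0, 0.6]
width: 87.7
finger_force: 0.0
[597.5 284.8 373.2]
```

View pics/w1.png

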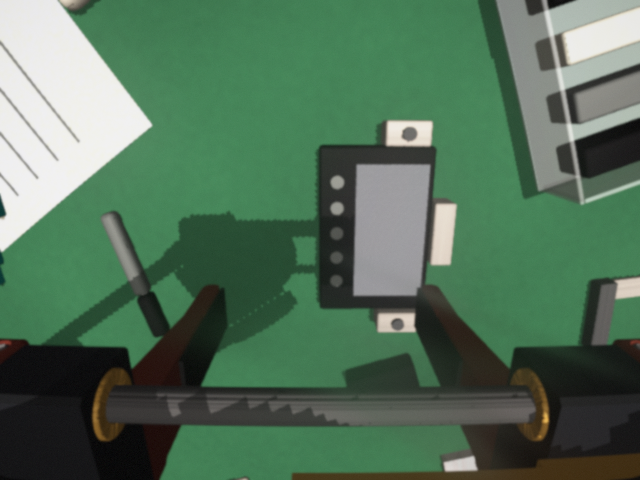

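The wrist view shows the unit upright: front edge at about column 319, rows 146–308, buttons along column 337. Next, a second wrist view for height.

```bash
python3 -m jog '[[-5,4,0,0,0,0,1],[-5,4,0,0,0,0,1],[-5,4,0,0,0,0,1],[-5,4,0,0,0,0,1]]'; cat > unit.py <<'E'
from h import *
def ends(d,x0,x1,y0,y1):
    im=cv2.GaussianBlur(d['img'],(3,3),0).astype(int)
    m=((im[:,:,1]-np.maximum(im[:,:,0],im[:,:,2])<12)&(im.max(2)<75)).astype(np.uint8)
    w=np.zeros_like(m);w[y0:y1,x0:x1]=m[y0:y1,x0:x1]
    w=cv2.morphologyEx(w,cv2.MORPH_CLOSE,np.ones((5,5)))
    c=max(cv2.findContours(w,cv2.RETR_EXTERNAL,cv2.CHAIN_APPROX_NONE)[0],key=cv2.contourArea)[:,0].astype(float)
    return c
def analyse(d,box,z=22):
    c=ends(d,*box); x0,y0=c.min(0);x1,y1=c.max(0);print('bbox',x0,y0,x1,y1)
    h=y1-y0
    f=c[(c[:,0]<x0+5)&(c[:,1]>y0+.1*h)&(c[:,1]<y1-.1*h)]; f[:,0]-=.5
    n=(x1-x0)*.4
    tp=c[(c[:,1]<y0+5)&(c[:,0]>x0+6)&(c[:,0]<x0+n)];tp[:,1]-=.5
    bt=c[(c[:,1]>y1-5)&(c[:,0]>x0+6)&(c[:,0]<x0+n)];bt[:,1]+=.5
    L=lambda p:cv2.fitLine(p.astype(np.float32),cv2.DIST_HUBER,0,.01,.01).ravel()
    def X(a,b):
        k=np.linalg.solve(np.c_[a[:2],-b[:2]],b[2:]-a[2:]);return a[2:]+k[0]*a[:2]
    F=L(f);return X(F,L(tp)),X(F,L(bt))
E
python3 - <<'E'
from unit import *
d1=load('w1');d2=grab('wrist','w2')
P1=analyse(d1,(310,460,135,318))
# predict box in second view
W=plane(d1,[(318,146),(436,308)],22)
q=cv2.projectPoints(W,cv2.Rodrigues(d2['R'])[0],d2['t'],d2['camera_matrix'],d2['D'])[0].reshape(-1,2);print(q)
b=(int(q[0,0])-9,int(q[1,0])+9,int(q[0,1])-9,int(q[1,1])+9)
P2=analyse(d2,b);print(P1,P2)
for a,c in zip(P1,P2): print(tri(d1,a,d2,c))
for d,P in((d1,P1),(d2,P2)):
    A=plane(d,P,22)[:,:2];e=A[0]-A[1];print(A.round(1),A.mean(0).round(1),np.linalg.norm(e).round(1),np.degrees(np.arctan2(e[1],e[0])))
E
```

```text
clock: 2.2
ee_pos: [589.7, 145.8, 290.6]
ee_rot: [-2.578, -1.794, 0.0]
force: [0.4, 0.7, 0.5]
width: 87.6
finger_force: 0.0
bbox 319.0 135.0 458.0 317.0Traceback (most recent call last):
  File "<stdin>", line 3, in <module>
  File "unit.py", line 19, in analyse
    F=L(f);return X(F,L(tp)),X(F,L(bt))
                      ~^^^^
  File "unit.py", line 16, in <lambda>
    L=lambda p:cv2.fitLine(p.astype(np.float32),cv2.DIST_HUBER,0,.01,.01).ravel()
               ~~~~~~~~~~~^^^^^^^^^^^^^^^^^^^^^^^^^^^^^^^^^^^^^^^^^^^^^^^
cv2.error: OpenCV(4.12.0) /io/opencv/modules/imgproc/src/linefit.cpp:50: error: (-215:Assertion failed) count > 0 in function 'fitLine2D_wods'
```

```bash
python3 - <<'E'
from unit import *
d1=load('w1');d2=grab('wrist','w2')
P1=analyse(d1,(310,352,135,318))
W=plane(d1,[(318,146),(352,308)],22)
q=cv2.projectPoints(W,cv2.Rodrigues(d2['R'])[0],d2['t'],d2['camera_matrix'],d2['D'])[0].reshape(-1,2);print(q)
b=(int(q[0,0])-9,int(q[1,0])-1,int(q[0,1])-10,int(q[1,1])+10)
P2=analyse(d2,b);print(P1,P2)
for a,c in zip(P1,P2): print(tri(d1,a,d2,c))
for d,P in((d1,P1),(d2,P2)):
    A=plane(d,P,22)[:,:2];e=A[0]-A[1];print(A.round(1),A.mean(0).round(1),np.linalg.norm(e).round(1),np.degrees(np.arctan2(e[1],e[0])))
E
```

```text
bbox 319.0 146.0 351.0 307.0
[[270.76752334  86.45488808]
 [311.87402679 261.42449767]]
bbox 274.0 88.0 309.0 261.0
(array([319.5, 145.5], dtype=float32), array([319.5    , 304.72836], dtype=float32)) (array([272.5583,  87.5   ], dtype=float32), array([278.35474, 261.5    ], dtype=float32))
(array([588.14527123, 263.81829626,  15.82668754]), np.float64(0.6809343551494998))
(array([530.98640882, 110.92980959,   5.73637517]), np.float64(2.0907035905688582))
[[588.6 264.3]
 [534.9 119.1]] [561.7 191.7] 154.8 69.68511411895018
[[588.3 263. ]
 [533.9 115.5]] [561.1 189.3] 157.2 69.73202775294206
```

View pics/w2.png

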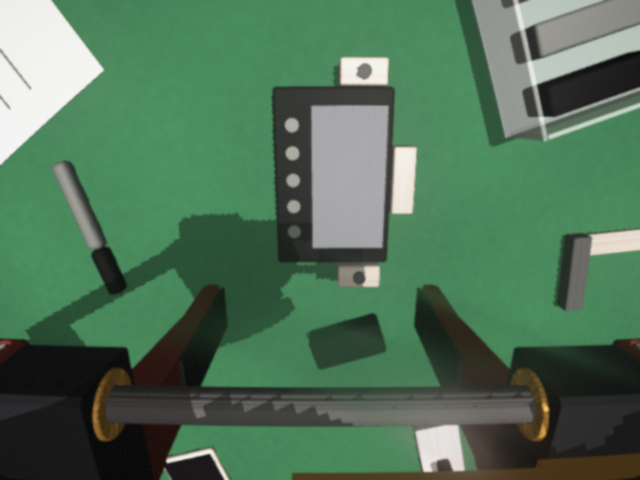

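The unit's front-edge middle is about (561,189.5), direction 69.7°. Views agree to within 1–2 mm and the length is about 157–160 mm. Now over the bar.

```bash
python3 - <<'E'
from h import *
print(rows([616,-200,270],np.radians(-6.3)))
E
```

```text
(array([-31.52,  14.46,   2.06]), array([-0.   , -0.   , -0.245]))
```

```bash
python3 -m jog '[[-31.5,14.5,2,0,0,-0.245,1],[-31.5,14.5,2,0,0,-0.245,1],[-31.5,14.5,2,0,0,-0.245,1],[-31.5,14.5,2,0,0,-0.245,1],[-31.5,14.5,2,0,0,-0.245,1],[-31.5,14.5,2,0,0,-0.245,1],[-31.5,14.5,2,0,0,-0.245,1],[-31.5,14.5,2,0,0,-0.245,1],[-31.5,14.5,2,0,0,-0.245,1],[-31.5,14.5,2,0,0,-0.245,1]]'; python3 - <<'E'
from h import *
d=grab('wrist','w3')
E
```

```text
clock: 3.55
ee_pos: [616.4, -199.6, 270.9]
ee_rot: [2.339, 2.097, 0.0]
force: [-0.4, -1.2, -0.2]
width: 87.5
finger_force: 0.0
```

View pics/w3.png

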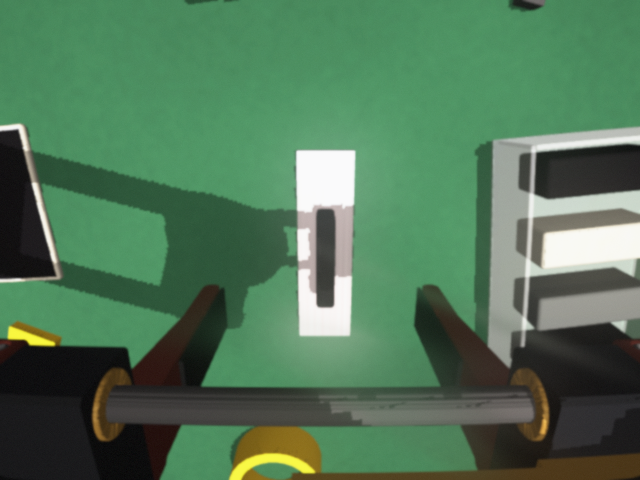

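The bar is upright in view: columns 296–356, rows 150–336, with the grip at columns 316–336, rows 208–307. Both are nearly parallel to the fingers.

```bash
python3 - <<'E'
from h import *
d=load('w3');t=load('top0');im=d['img'].astype(int)
m=((im[:,:,1]-im[:,:,0]<15)&(im.max(2)>70)).astype(np.uint8);w=np.zeros_like(m);w[140:345,286:366]=m[140:345,286:366]
w=cv2.morphologyEx(w,cv2.MORPH_CLOSE,np.ones((25,25)))
c=max(cv2.findContours(w,0,cv2.CHAIN_APPROX_NONE)[0],key=cv2.contourArea)[:,0]
r=cv2.minAreaRect(plane(d,c,12)[:,:2].astype(np.float32));print(r)
k=(im.max(2)<60).astype(np.uint8);w=np.zeros_like(k);w[195:318,305:347]=k[195:318,305:347]
g=max(cv2.findContours(w,0,cv2.CHAIN_APPROX_NONE)[0],key=cv2.contourArea)[:,0];print(cv2.boundingRect(g))
r2=cv2.minAreaRect(plane(d,g,52)[:,:2].astype(np.float32));print('grip',r2)
# height: far grip end in top & wrist
T=lambda u,v:(185+u/2.8,150+v/2.8)
for a,b in((T(602,97),(336,208)),(T(704,103),(335,300)),(T(538,76),(356,150)),(T(536,137),(296,150))): print(tri(t,a,d,b))
for C in(r,r2): print(rows([C[0][0],C[0][1],90],np.radians(-6.3)))
E
```

```text
((615.5171508789062, -231.71730041503906), (180.2758026123047, 51.18998336791992), 83.64745330810547)
(318, 272, 4, 6)
grip ((610.1129150390625, -239.66380310058594), (4.496108531951904, 2.499397039413452), 83.6203384399414)
(array([ 630.4484664 , -195.38161533,   14.11995656]), np.float64(4.0184573928517375))
(array([ 621.07582529, -276.32112275,   29.21612177]), np.float64(1.9506371345441473))
(array([ 652.83579133, -146.71931175,   -1.00036999]), np.float64(1.1807527052698676))
(array([ 600.17009168, -141.30803133,    8.91085421]), np.float64(3.347326094635536))
(array([-3.18,  0.26, 18.09]), array([0., 0., 0.]))
(array([-4.03, -0.19, 18.09]), array([0., 0., 0.]))
```

```bash
python3 -m jog '[[-3.2,0.2,6,0,0,0,1],[-3.2,0.2,12,0,0,0,1],[-3.2,0.2,15,0,0,0,1],[-3.2,0.2,17.2,0,0,0,1],[-3.2,0.2,17.2,0,0,0,1],[-3.2,0.2,17.2,0,0,0,-1],[-3.2,0.2,17.2,0,0,0,-1],[-3.2,0.2,17.2,0,0,0,-1],[-3.2,0.2,17.2,0,0,0,-1],[-3.2,0.2,17.2,0,0,0,-1],[-3.2,0.2,17.2,0,0,0,-1],[-3.2,0.2,17.2,0,0,0,-1],[-3.2,0.2,17.2,0,0,0,-1],[-3.2,0.2,17.2,0,0,0,-1],[-3.2,0.2,17.2,0,0,0,-1]]' 35
```

```text
clock: 5.48
ee_pos: [614.9, -233.1, 98.7]
ee_rot: [2.341, 2.095, 0.0]
force: [0.8, 0.3, -0.7]
width: 15.7
finger_force: 35.0
```

```bash
python3 -m jog '[[0,0,-3,0,0,0,-1],[0,0,-6,0,0,0,-1],[0,0,-9,0,0,0,-1],[0,0,-9,0,0,0,-1]]'; python3 - <<'E'
from h import *
f=robot.get_obs();print(f['force'],rows([530,199.6,180],np.radians(-20.3)))
E
```

```text
clock: 5.98
ee_pos: [615.7, -233.6, 190.5]
ee_rot: [2.339, 2.092, 0.002]
force: [0.4, 0.2, -3.9]
width: 15.5
finger_force: 35.0
[ 0.44470819  0.15000433 -3.88996963] (array([ 42.1 , -13.32,   0.94]), array([0.004, 0.001, 0.243]))
```

```bash
python3 -m jog '[[4,-1.3,0,0,0,0.02,-1],[9,-2.8,0,0,0,0.05,-1],[14,-4.4,0,0,0,0.08,-1],[19,-6,0,0,0,0.11,-1],[24,-7.6,0,0,0,0.14,-1],[29,-9.2,0,0,0,0.17,-1],[34,-10.8,0,0,0,0.2,-1],[38,-12,0,0,0,0.22,-1],[41,-13,0.5,0,0,0.24,-1],[42.1,-13.3,0.9,0,0,0.243,-1],[42.1,-13.3,0.9,0,0,0.243,-1],[42.1,-13.3,0.9,0,0,0.243,-1]]'; python3 - <<'E'
from h import *
grab('top','top1');grab('wrist','w4')
t=load('top1')
print(rows([530,199.6,105],np.radians(-20.3)))
E
```

```text
clock: 7.48
ee_pos: [529.3, 199.0, 179.2]
ee_rot: [2.578, 1.795, -0.002]
force: [0.4, 0.2, -3.0]
width: 15.6
finger_force: 35.0
(array([0.07, 0.02, 7.46]), array([ 0.   ,  0.   , -0.001]))
```

View pics/w4.png

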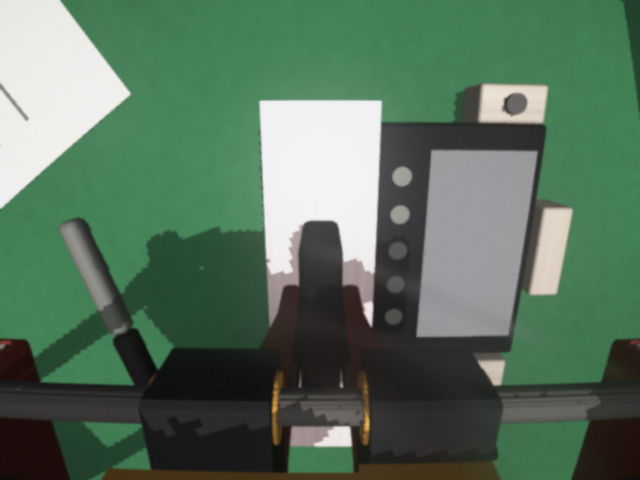

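The bar is held over the spot, parallel to the unit, with its right edge at columns 376–381. It only hides the front edge by parallax. Descending to just above the bench.

```bash
python3 -m jog '[[0,0,3,0,0,0,-1],[0,0,5.5,0,0,0,-1],[0,0,7,0,0,0,-1],[0,0,7.4,0,0,0,-1],[0,0,7.4,0,0,0,-1]]'; python3 - <<'E'
from h import *
grab('top','top2');d=grab('wrist','w5')
E
```

```text
clock: 8.2
ee_pos: [529.6, 200.0, 105.9]
ee_rot: [2.578, 1.795, 0.001]
force: [-0.3, 1.0, -3.1]
width: 15.9
finger_force: 35.0
```

View pics/w5.png

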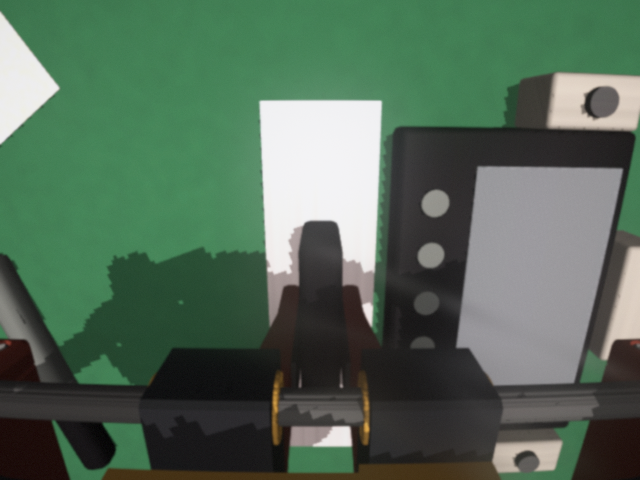

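The gap is visible (bar right edge at column 381, unit edge at 395, upper part). The bar end is at row 101 and the unit end at row 127, so I'll check the overhang.

```bash
python3 - <<'E'
from h import *
d=load('w5');im=cv2.GaussianBlur(d['img'],(3,3),0).astype(int)
for r in(110,140,150,160,200,240): print(r,im[r,374:404:1].max(1))
A=plane(d,[(381,100.5),(376.5,270)],19)
B=plane(d,[(395,140),(389,240)],22); E=plane(d,[(420,127),(455,128)],22); G=plane(d,[(275,100.5),(365,100.5)],19)
u=np.array([.347,.938,0]);n=np.array([.938,-.347,0])
for n_,P in(('bar edge',A),('unit edge',B),('unit end',E),('bar end',G)): print(n_,P.round(1).tolist(),'along',(P@u).round(1),'across',(P@n).round(1))
E
```

```text
110 [242 242 242 242 241 236 220 189 158 142 138 137 136 136 135 134 134 134
 133 132 132 132 131 130 131 131 131 131 131 131]
140 [243 243 243 242 235 218 188 159 143 134 127 118 107  98  93  91  89  83
  72  61  55  52  52  51  51  50  50  51  52  53]
150 [244 243 243 241 232 209 176 152 143 139 132 118 104  96  93  92  88  80
  69  60  55  54  53  52  52  52  52  52  53  54]
160 [244 243 242 238 223 195 165 146 136 125 112 101  95  93  92  91  86  75
  64  57  55  53  53  53  52  52  53  53  54  56]
200 [241 239 229 205 172 149 138 133 125 113 101  94  91  90  85  75  64  56
  53  53  54  53  52  52  53  54  54  55  57  59]
240 [232 210 174 143 124 110  98  90  87  86  85  84  79  70  58  50  46  44
  44  44  45  45  46  48  49  51  53  54  54  55]
bar edge [[583.9, 277.0, 19.0], [558.9, 206.1, 19.0]] along [462.4 387.2] across [451.6 452.8]
unit edge [[584.1, 260.0, 22.0], [568.6, 219.2, 22.0]] along [446.6 402.9] across [457.6 457.3]
unit end [[595.4, 261.5, 22.0], [609.2, 256.2, 22.0]] along [451.9 451.7] across [467.8 482.5]
bar end [[542.8, 292.2, 19.0], [577.7, 279.2, 19.0]] along [462.4 462.4] across [407.7 444.9]
```

Overhang is 10.5 mm (10 wanted) and the gap is about 5 mm. Lower onto the bench and then push toward the unit.

```bash
python3 -m jog '[[0,0,0.4,0,0,0,-1],[0,0,0.6,0,0,0,-1],[0,0,0.7,0,0,0,-1],[0,0,0.7,0,0,0,-1]]'; python3 -m jog '[[0,0.1,0,0,0,0,-1],[0,0.2,0,0,0,0,-1],[0,0.3,0,0,0,0,-1],[0,0.4,0,0,0,0,-1],[0,0.4,0,0,0,0,-1]]' 20
```

```text
clock: 8.8
ee_pos: [529.2, 200.1, 98.6]
ee_rot: [2.578, 1.796, -0.0]
force: [0.2, 0.8, -2.0]
width: 16.0
finger_force: 35.0
clock: 9.43
ee_pos: [533.2, 198.7, 98.7]
ee_rot: [2.578, 1.795, 0.0]
force: [-1.0, 0.4, -2.8]
width: 15.9
finger_force: 20.0
```

```bash
for i in 1 2; do python3 -m jog '[[0,0.1,0,0,0,0,-1],[0,0.2,0,0,0,0,-1],[0,0.2,0,0,0,0,-1]]'|grep -E 'ee_|force:'; done
```

```text
ee_pos: [535.0, 198.0, 98.7]
ee_rot: [2.578, 1.795, 0.0]
force: [-0.1, 0.4, -1.5]
finger_force: 20.0
ee_pos: [536.9, 197.3, 98.6]
ee_rot: [2.578, 1.795, 0.0]
force: [0.1, 0.7, -0.3]
finger_force: 20.0
```

```bash
for i in 1 2 3; do python3 -m jog '[[0,0.05,0,0,0,0,-1],[0,0.1,0,0,0,0,-1],[0,0.1,0,0,0,0,-1]]'|grep -E 'ee_|force:'; python3 -c "
from h import *;print(robot.get_obs()['ft_torque'])"; done
```

```text
ee_pos: [537.7, 197.0, 98.7]
ee_rot: [2.578, 1.796, -0.0]
force: [-0.9, 0.4, 0.1]
finger_force: 20.0
[-0.01117755  0.23267116  0.02824374]
ee_pos: [537.9, 196.8, 98.7]
ee_rot: [-2.577, -1.795, 0.002]
force: [-5.1, 2.8, 3.6]
finger_force: 20.0
[0.41595461 0.79367917 0.14689398]
ee_pos: [538.0, 196.7, 98.7]
ee_rot: [-2.576, -1.794, 0.003]
force: [-7.3, 3.8, 5.5]
finger_force: 20.0
[0.66115557 1.11667897 0.20951745]
```

```bash
python3 - <<'E'
from h import *
w=grab('wrist','w6')['img'];t=grab('top','top3')['img']
a=cv2.resize(w[90:370,340:480],None,fx=2.1,fy=2.1,interpolation=cv2.INTER_CUBIC)
o=np.zeros((600,780,3),np.uint8);o[:a.shape[0],:a.shape[1]]=a
b=cv2.resize(t[150:250,185:295],None,fx=4.2,fy=4.2,interpolation=cv2.INTER_CUBIC);o[:b.shape[0],310:310+b.shape[1]]=b
cv2.imwrite('pics/c6.png',o[:,:,::-1])
E
```

```text
(no output)
```

View pics/c6.png

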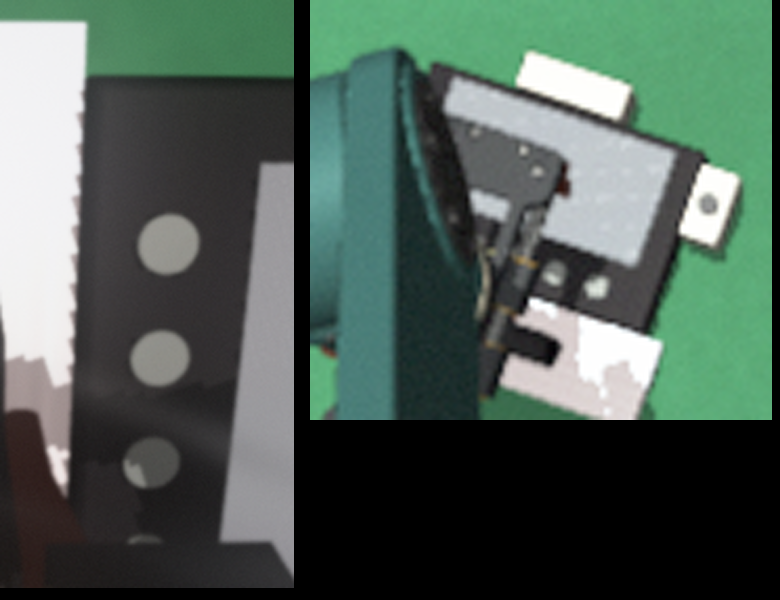

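Flush as seen, with no gap over the visible part. Torque says the left end carries the contact, so I'll trim the yaw while lightly pressed.

```bash
for i in 1 2 3; do python3 -m jog '[[0,0,0,0,0,-0.005,-1],[0,0,0,0,0,-0.005,-1],[0,0,0,0,0,-0.005,-1]]'|grep -E 'ee_pos|force:'; python3 -c "
from h import *;o=robot.get_obs();y=Ro.from_rotvec(o['ee_rot']).as_matrix()[:,1];print(o['ft_torque'],np.degrees(np.arctan2(y[1],y[0])))"; done
python3 - <<'E'
from h import *
d=load('w6')
E=plane(d,[(340+150/2.1,90+77/2.1)],22);G=plane(d,[(340+40/2.1,90+22/2.1)],12)
u=np.array([.347,.938,0]);print('overhang',G@u-E@u)
E
```

```text
ee_pos: [538.1, 196.8, 98.7]
force: [-7.1, 4.9, 5.7]
finger_force: 20.0
[ 0.6197773   1.17886063 -0.1940929 ] -20.042929750794485
ee_pos: [538.1, 196.7, 98.7]
force: [-6.3, 4.6, 5.3]
finger_force: 20.0
[ 0.64834704  1.17686123 -0.3231621 ] -19.784345450068525
ee_pos: [538.0, 196.7, 98.7]
force: [-5.8, 3.9, 5.6]
finger_force: 20.1
[ 0.61157329  1.07994075 -0.43005568] -19.513674583556476
overhang [10.15927322]
```

```bash
python3 -m jog '[[0,0,0,0,0,0.009,-1],[0,0,0,0,0,0.009,-1],[0,0,0,0,0,0.009,-1]]'|grep -E 'ee_pos|force:'; python3 -c "
from h import *;o=robot.get_obs();print(o['ft_torque'])"
```

```text
ee_pos: [538.1, 196.7, 98.7]
force: [-6.4, 4.9, 5.6]
finger_force: 20.0
[ 0.65947674  1.18083971 -0.15870812]
```

```bash
python3 -m jog '[[0,0,0,0,0,0.004,-1],[0,0,0,0,0,0.004,-1],[0,0,0,0,0,0.004,0],[0,0,0,0,0,0.004,0],[0,0,0,0,0,0.004,0],[0,0,0,0,0,0.004,0],[0,0,0,0,0,0.004,0],[0,0,0,0,0,0.004,0]]' 5; python3 -m jog '[[0,0,-2,0,0,0,0],[0,0,-5,0,0,0,0],[0,0,-9,0,0,0,0],[0,0,-13,0,0,0,0],[0,0,-17,0,0,0,0],[3,0,-19,0,0,0,0],[3,0,-19,0,0,0,0],[3,0,-19,0,0,0,0]]'; python3 - <<'E'
from h import *
d=grab('wrist','w7')
cv2.imwrite('pics/c7.png',cv2.resize(d['img'][60:360,200:540],None,fx=2,fy=2,interpolation=cv2.INTER_CUBIC)[:,:,::-1])
E
```

```text
clock: 13.9
ee_pos: [537.2, 197.0, 98.5]
ee_rot: [-2.574, -1.795, 0.005]
force: [-9.0, 6.3, 7.3]
width: 34.9
finger_force: 5.0
clock: 14.9
ee_pos: [549.4, 223.8, 287.7]
ee_rot: [2.576, 1.798, -0.003]
force: [0.5, 1.1, 0.1]
width: 44.0
finger_force: 0.0
```

View pics/c7.png

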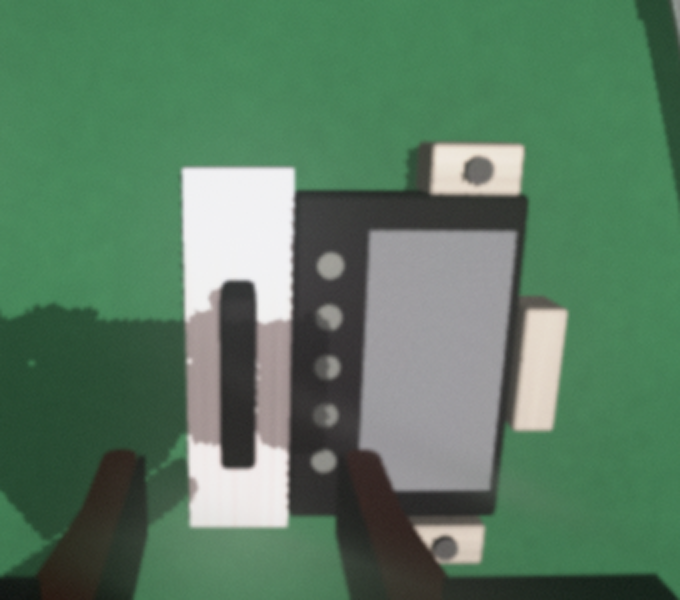

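Released. The bar lies along the whole free side with no visible gap and its ends overhang on both sides (crop rows 168/192 at the top, 526/516 at the bottom). Now a numeric check.

```bash
python3 - <<'E'
from h import *
d=load('w7');u=np.array([.347,.938,0]);n=np.array([.938,-.347,0])
P=lambda x,y,z:plane(d,[(200+x/2,60+y/2)],z)[0]
for nm,p in dict(bt=P(240,167.5,12),ut=P(350,191.5,22),ub=P(320,516,22),bb=P(240,526.5,12),
  e1=P(295,185,12),e2=P(292,400,12),e3=P(289.5,515,12),l1=P(182,185,12),l3=P(190,515,12)).items(): print(nm,round(p@u,1),round(p@n,1))
im=cv2.GaussianBlur(d['img'],(3,3),0).astype(int)
for y in(200,260,330,390,440,480,505): # bar right edge, any green between?
    r=im[60+y//2,335:356];print(y,(r[:,1]-np.maximum(r[:,0],r[:,2])).tolist())
E
```

```text
bt 462.1 435.6
ut 452.6 484.1
ub 293.0 476.1
bb 281.3 436.0
e1 454.5 460.5
e2 351.3 461.3
e3 288.1 461.5
l1 454.4 409.5
l3 287.9 410.3
200 [-2, -2, -2, -2, -2, -1, -1, -1, -1, -2, -2, -2, -1, 0, 1, 1, 1, 2, 2, 1, 1]
260 [-2, -2, -2, -2, -2, -2, -2, -2, -2, -2, -4, -4, -3, -2, -1, -1, -2, -1, -1, -1, -1]
330 [-15, -15, -14, -14, -14, -15, -15, -15, -14, -13, -10, -5, -3, -2, -1, -1, -2, -2, -1, -1, -2]
390 [-14, -14, -14, -15, -14, -14, -14, -13, -12, -10, -7, -3, -2, -2, -3, -3, -2, -2, -2, -2, -2]
440 [-15, -15, -15, -15, -15, -15, -15, -15, -13, -10, -6, -3, -1, -2, -1, -2, -2, -1, -2, -2, -2]
480 [-5, -5, -4, -3, -3, -4, -5, -6, -7, -5, -2, 0, -1, -1, -1, -1, -1, -1, -2, -1, 0]
505 [-5, -5, -3, -2, -2, -3, -5, -6, -6, -3, -1, 1, 1, 1, 0, 0, 0, 0, 1, 0, 0]
```

```bash
python3 -c "
from workcell import robot
print(robot.hand_in())"
```

```text
the job is handed in; nothing more can be done
None
```

The straightedge lies flat and flush along the display unit's free long side, centred to about 1 mm by the last wrist picture. I let go of it, backed the arm clear and handed the job in at about 15 s.

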